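# Park the star wheel of the bench creaser

### The arm

A 6-joint arm with a two-finger parallel gripper is mounted at the origin on the work surface. World frame = base frame: x ahead of the robot, y to its left, z up, the work surface at z = 0. Lengths are in m, angles in rad, forces in N, time in s.
With the tool pointing down it reaches from about 0.25 to 0.775 m from the base axis. Payload 4 kg.
Tool frame: the origin (TCP) lies at the centre of the arm's flange, where the gripper is bolted on; the fingertips stand 199 mm ahead of it and the grasp point (between the pads) lies 180 mm ahead of it (robot.tcp_to_tips is the distance from the TCP to the fingertips, in m); z points along the fingers, y is the line along which they close (so a half turn about z gives the same grasp; the last joint's range is limited). The gripper opens to 94 mm and grips with 3 to 60 N. Pads are 16 mm wide; open, the fingers measure 119 mm over their backs; the gripper's body (75 mm by 177 mm) begins 78 mm behind the grasp point.
Start: joints at [-1.212, 0.087, 1.371, -0, 1.684, -0.103], TCP at [0.245, -0.492, 0.405] pointing down, gripper open.
Joint ranges: [-3.1, 3.1], [-0.76, 2.03], [0.27, 2.55], [-1.08, 4.22], [0.17, 2.65], [-2.57, 2.57]. Speed limits (rad/s): [2.79, 2.79, 3.14, 3.14, 3.14, 3.14].

### API

Orientations are given as [roll, pitch, yaw] about the fixed x, y, z axes, in that order (R = Rz(yaw) Ry(pitch) Rx(roll)).
In Python, from bench import telemetry, snapshot, ticket, robot gives the robot as it stands.
- The arm moves only by the tool apply_moves, never from a script. Its argument "moves" is a list that holds one entry, the list of rows, each a list of 5 numbers: the shift along the tool's x, y, z in units of 50 mm (1.0 is 50 mm), then the turn about the tool's z in units of 10 degrees (1.0 is 10 degrees), then the closure, from 0 (fully open) to 1 (shut). A call has 1 to 10 rows; each row is the pose to reach, as a shift and turn from the pose commanded when the call began, along the tool's axes at that moment; what a row does not reach only later rows make up. A row lasts 1/8 s, in which the tool goes at most 62.5 mm and 10.7 degrees, less where a joint would pass 70% of its speed; a pose out of reach is approached as far as the arm can. A call with a gripper value outside its range is refused whole. The fingers move at their own pace and stop on an object; the grip force is fixed at half the most. Time passes only in rows, so rows that repeat a pose let the fingers close. It gives the time, the measured TCP pose, the force, the opening and the grip force at its end, in the units of the state.
- telemetry.get_obs(): the state, without advancing time (a new reading comes with each control period).
- snapshot(name): name is "side" or "top"; returns a dict with "image" (400x640x3 uint8, red, green, blue), "fovy" (degrees; the focal length in pixels is half the picture's height over the tangent of half this angle, whatever the lens; pixels are square), "cx", "cy" (the principal point, pixels), "R" (3x3) and "t" (3): a world point X has camera coordinates R X + t. Camera axes: x right, y down, z forward; pixel columns grow to the right and rows downward; lengths in m; the calibration is good to about 2 mm. A picture is of the moment at which its call begins. There is no depth.
- ticket.close_job(): hands the job in; it is judged then, once.
The state is a dict: "time": time; "joint_positions": joint angles; "qvel": joint speeds; "joint_torque": joint torques, N m; "tool_pos": TCP position; "ee_rot": TCP orientation; "wrist_force": force on the tool from outside, world axes, zero at the start; "wrist_torque": the same for the moment, N m; "width": finger opening in m; "finger_force": force on a finger pad.
Only numpy, scipy, OpenCV 4.12 (cv2) and the standard library are available. Lean on these libraries where they do the work, as an engineer would, in place of code of your own. Each camera call takes 0.05 s, during which the arm holds its last target. There are 200 camera calls.

### The job

Park the bench creaser so that its creasing rib is clear of the board: push one spoke of the star wheel after another, gently with the fingertips, until the spoke with the ball knob points straight up, then let go and move clear. Either way round will do; do not grip the wheel, force it or set it spinning, and do not move the bottle, jar or brush.

Things in the scene. Friction and masses are not known exactly. Their poses are not given: they have to be found in the camera images.
- star_wheel: Upright rimless metal star wheel. Origin: on its level axle, in the plane of the spokes, 175 mm above the bench. x: along the axle, away from the creaser; z: along the ball-knob spoke, turns with the wheel. Hub 60 mm across, 32 thick. Six round spokes 12 mm thick, every 60 deg in the y-z plane: five plain, round ends 135 mm from the axle; the z one ends in a ball.
- ball (a point): Centre of the black ball knob, 32 mm in diameter, 135 mm from the axle on the star wheel's z axis; straight above the axle when parked. The wheel turns either way without end stops; it is stiff (0.25 N m, about 2 N at a spoke's end), does not coast and stays where it is left. Spokes turn easily when pushed square on the flank, but bind if their ends are pushed towards the hub.
- creaser: Grey bench creaser, bolted down, 200 x 220 mm base, origin under its middle, x level along the axle, z up. The wheel is at its far end: plane of the spokes at x = 160 mm. Cheeks 84-130 mm wide reach 217 mm up, nearest face 66 mm from the spokes' plane, only a 32 mm shaft between. Feed tables 135 mm up, to 165 mm either side. Its roller's rib turns with the wheel, pointing as the ball does.
- spray_bottle: White spray bottle, 62 mm in diameter, 172 mm tall with its black trigger head, loose, standing beside the creaser. Origin: centre of its underside. Leave alone.
- glue_jar: Lidded glue jar, 64 mm in diameter, 75 mm tall, loose, standing beyond the star wheel. Origin: centre of its underside. Leave alone.
- paste_brush: Paste brush lying flat on the bench beside the creaser, loose. Origin: centre of its underside. Leave alone.

How it is judged:
At the end, for the whole second after the job is handed in: The ball-knob spoke stands within 0.12 rad (7 degrees) of straight up and the wheel is at rest; bottle, jar and brush are within 30 mm of where they stood (angle between star_wheel's own z axis and vertical below 0.12 rad and angular speed of star_wheel below 0.1 rad/s and distance of each of spray_bottle, glue_jar, paste_brush from where it was at the start of the episode below 0.03 m); the robot touches nothing.
It fails at once if the bottle, jar or brush is lifted, carried or pushed more than 30 mm (distance of any of spray_bottle, glue_jar, paste_brush from where it was at the start of the episode above 0.03 m).
It fails at once if the wheel is gripped or forced (more than 36 N from the fingers) (contact force between the fingers and star_wheel above 36 N).
It fails at once if the wheel is spun faster than 5 rad/s (angular speed of star_wheel above 5 rad/s).
It also fails if it takes over 58 s, if anything falls off the work surface, if the arm or the gripper's body presses on something with over 40 N, if the wrist force passes 120 N, or if a joint passes its speed limit or range.

## Working session

There is one attempt and no reset: what is moved stays moved. The work goes in short steps, Python scripts to look and compute and a tool call to move; the robot and the scene stay as the last step left them, time stands still between calls to the robot, and variables do not carry over. Pictures are saved under pics/ and viewed, at most 10 in all, crops included, and the job is handed in when it is done.

Besides the shell and the picture viewer there is one more tool, called after "Call:" by a JSON object that holds its "api" and its "payload". apply_moves: Moves the arm, as the interface text tells. Its arguments: {"type":"object","properties":{"moves":{"type":"array","items":{"type":"array","items":{"type":"array","items":{"type":"number"}}}}},"required":["moves"]}

```bash
mkdir -p pics; cat > h.py <<'E'
import numpy as np, cv2
from bench import telemetry, snapshot, ticket, robot
def snap(cam,name,crop=None,s=1):
    d=snapshot(cam); im=d["image"][:,:,::-1]
    if crop: x0,y0,x1,y1=crop; im=im[y0:y1,x0:x1]
    cv2.imwrite(f"pics/{name}.png",cv2.resize(im,None,fx=s,fy=s,interpolation=cv2.INTER_CUBIC)); return d
def cam(d):
    f=200/np.tan(np.radians(d["fovy"])/2); return f,np.array(d["R"]),np.array(d["t"])
def ray(d,u,v):
    f,R,t=cam(d); return -R.T@t, R.T@np.array([(u-d["cx"])/f,(v-d["cy"])/f,1])
def plane(d,u,v,z):
    o,r=ray(d,u,v); return o+r*(z-o[2])/r[2]
def proj(d,X):
    f,R,t=cam(d); c=R@np.array(X)+t; return np.array([d["cx"]+f*c[0]/c[2],d["cy"]+f*c[1]/c[2]])
def tri(d1,p1,d2,p2):
    o1,r1=ray(d1,*p1);o2,r2=ray(d2,*p2)
    s=np.linalg.lstsq(np.c_[r1,-r2],o2-o1,rcond=None)[0]
    a,b=o1+s[0]*r1,o2+s[1]*r2; return (a+b)/2,np.linalg.norm(a-b)
E
python3 - <<'E'
from h import *
for c in("side","top"):
    d=snap(c,c+"0",s=1.25); f,R,t=cam(d); print(c,f,d["cx"],d["cy"],R.round(3).tolist(),(-R.T@t).round(3))
print(telemetry.get_obs())
E
```

```text
side 463.2325694614419 316.564745795308 199.04858427917077 [[-0.999, -0.053, -0.001], [-0.039, 0.753, -0.656], [0.035, -0.655, -0.754]] [0.534 0.687 1.038]
top 485.51331147224346 317.1919261861307 190.40665012925584 [[0.001, -1.0, 0.002], [-0.998, -0.001, -0.06], [0.06, -0.001, -0.998]] [ 0.466 -0.032  1.649]
{'time': 0.1, 'joint_positions': array([-1.21212707e+00,  8.78784155e-02,  1.37207904e+00,  4.10263615e-06,
        1.68359630e+00, -1.03114053e-01]), 'qvel': array([ 2.29048115e-03, -8.70496651e-04, -4.34139268e-03, -3.56201095e-05,
       -1.80372699e-03,  2.58620227e-04]), 'joint_torque': array([ 2.26292657e-03, -3.41253448e+01, -3.03301048e+01,  7.20017706e-02,
        3.03814409e-02, -8.71192492e-05]), 'tool_pos': array([ 0.24500486, -0.49230565,  0.40363452]), 'ee_rot': array([-3.13964238e+00, -2.05915374e-04,  4.61783562e-01]), 'wrist_force': array([-0.25143236, -0.070483  ,  0.23344113]), 'wrist_torque': array([-0.05154096,  0.01028658,  0.03513122]), 'finger_force': 0.0, 'width': 0.09379071481543151}
```

View pics/side0.png

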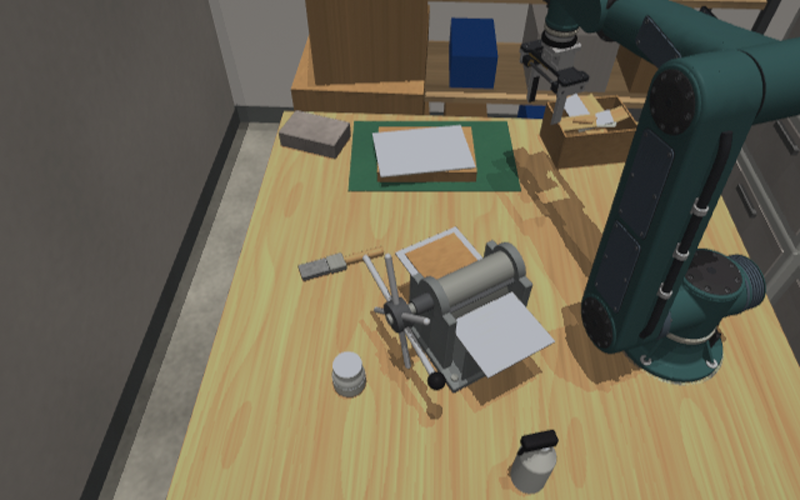

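View pics/top0.png

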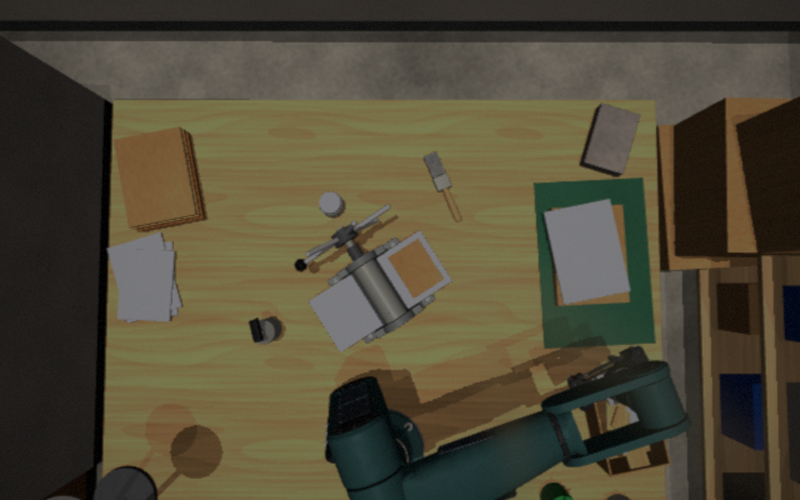

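The side view shows the hub at about (400,315) and the ball at (436,381), low on the +y side. In the top view the hub is at (345,235) and the ball at (301,265). The jar is at (331,204) in the top view.

```bash
cat > p.py <<'E'
from h import *
S=snap("side","s1",(220,160,480,340),3); T=snap("top","t1",(190,120,390,290),4)
k=1/1.25
q=lambda a:np.array(a)*k
print("hub",tri(S,q((400,315)),T,q((345,235))), plane(T,*q((345,235)),.175))
print("ball",tri(S,q((436,381)),T,q((301,265))))
print("roller ends",plane(T,*q((352,250)),.175),plane(T,*q((402,318)),.175))
for n,a,z in(("jar",(331,203),.075),("bot",(265,330),.15),("brush1",(432,155),.01),("brush2",(459,220),.01)): print(n,plane(T,*q(a),z))
E
python3 p.py
```

```text
hub (array([0.55985498, 0.09130908, 0.17059065]), np.float64(0.0040172585162897975)) [0.56157887 0.09085458 0.175     ]
ball (array([0.48975756, 0.2027557 , 0.13835216]), np.float64(0.001294187338727235))
roller ends [0.52508295 0.07362892 0.175     ] [ 0.36100895 -0.04791267  0.175     ]
jar [0.65160852 0.13620192 0.075     ]
bot [0.329697   0.28753376 0.15      ]
brush1 [ 0.79122382 -0.13127724  0.01      ]
brush2 [ 0.61338725 -0.20401104  0.01      ]
```

View pics/s1.png

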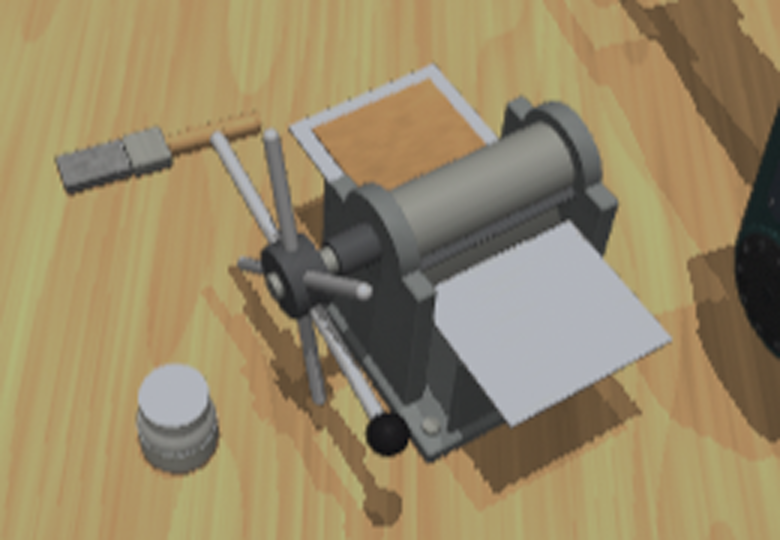

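View pics/t1.png

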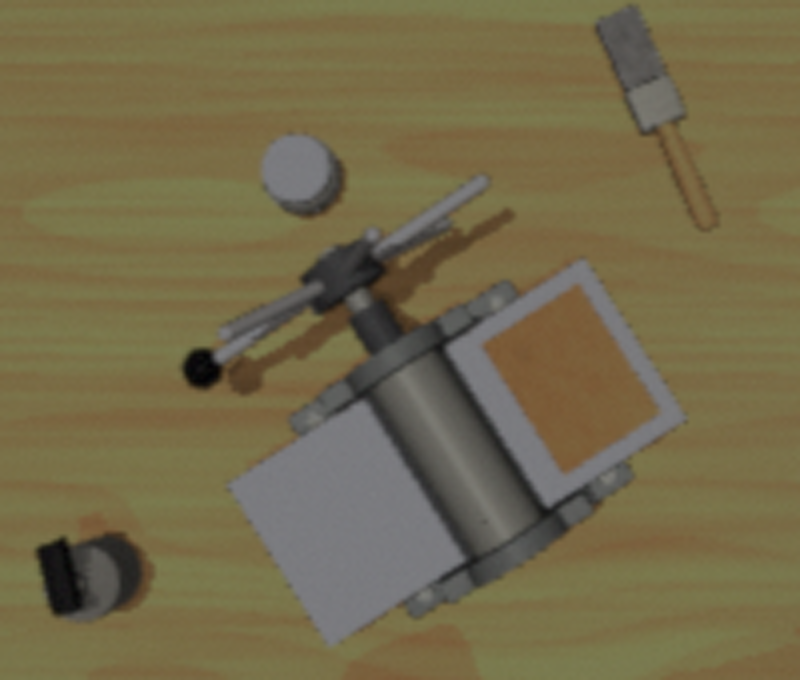

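The crops show the ball at side (387,434) and top (202,368), plus the plain spoke tips. I'll fit the wheel pose to those points.

```bash
cat > fit.py <<'E'
from h import *
from scipy.optimize import least_squares
S=snapshot("side");T=snapshot("top")
cs=lambda p:np.array(p)/3+[220,160]
ct=lambda p:np.array(p)/4+[190,120]
# k: spoke index, phi = ball + 60k (toward u)
obs=[(S,0,cs((387,434))),(S,1,cs((319,398))),(S,3,cs((218,140))),(S,4,cs((272,136))),(S,5,cs((363,291))),
     (T,0,ct((202,368))),(T,5,ct((226,333))),(T,3,ct((485,183))),(T,4,ct((372,237)))]
def tip(p,k):
    x,y,yaw,ph=p; a=ph+k*np.pi/3; r=.135 if k==0 else .131
    u=np.array([-np.sin(yaw),np.cos(yaw),0]); return np.array([x,y,.175])+r*(u*np.sin(a)+np.array([0,0,1])*np.cos(a))
f=lambda p:np.concatenate([proj(d,tip(p,k))-o for d,k,o in obs])
r=least_squares(f,[.56,.091,.57,1.85],loss="soft_l1")
print(r.x,np.degrees(r.x[2:]),f(r.x).reshape(-1,2).round(1).tolist())
E
python3 fit.py
```

```text
[0.55963687 0.09344068 0.5589493  1.80232148] [ 32.02543586 103.26541401] [[0.1, -0.2], [0.3, 0.0], [0.2, -1.6], [-0.1, -1.1], [0.5, -0.1], [-0.6, -0.3], [-1.1, -0.0], [-0.6, -0.3], [-0.2, -0.6]]
```

Call:
{"api": "apply_moves", "payload": {"moves": [[[0,0,-1.1,-1,1],[0,0,-2.2,-2,1],[0,0,-3.4,-3,1],[0,0,-3.4,-4,1],[0,0,-3.4,-5,1],[0,0,-3.4,-6,1],[0,0,-3.4,-7,1],[0,0,-3.4,-8,1],[0,0,-3.4,-9,1],[0,0,-3.4,-9.56,1]]]}}

```text
time: 1.55
tool_pos: [0.2451, -0.4924, 0.5746]
ee_rot: [3.142, -0.0, 2.134]
wrist_force: [-0.2, -0.5, -0.7]
width: 0.0014
finger_force: 0.0
```

Call:
{"api": "apply_moves", "payload": {"moves": [[[0.6,1.0,0,0,1],[1.2,2.1,0,0,1],[1.8,3.2,0,0,1],[2.4,4.2,0,0,1],[3.0,5.3,0,0,1],[3.6,6.3,0,0,1],[4.2,7.4,0,0,1],[4.8,8.4,0,0,1],[5.4,9.5,0,0,1],[6.0,10.5,0,0,1]]]}}

```text
time: 2.8
tool_pos: [0.5314, 0.0426, 0.5746]
ee_rot: [3.141, 0.0, 2.131]
wrist_force: [-0.3, -0.7, 0.9]
width: 0.0005
finger_force: 0.0
```

Call:
{"api": "apply_moves", "payload": {"moves": [[[0.3,0.5,0,0,1],[0.58,1.04,0,0,1],[0.58,1.04,0,0,1]]]}}

```text
time: 3.18
tool_pos: [0.5603, 0.0943, 0.5734]
ee_rot: [-3.14, -0.001, 2.133]
wrist_force: [-0.3, 0.1, 0.3]
width: 0.0008
finger_force: 0.0
```

```bash
cat > w.py <<'E'
from h import *
C=np.array([.5596,.0934]);u=np.array([-.530,.848]);a=np.array([.848,.530])
def rep():
    o=telemetry.get_obs();p=o["tool_pos"];d=p[:2]-C
    print("t",o["time"],"u %.4f a %.4f tipz-rel %.4f"%(d@u,d@a,p[2]-.199-.175),"rpy",o["ee_rot"].round(4),"F",o["wrist_force"].round(1),"width",o["width"])
if __name__=="__main__": rep()
E
python3 w.py; python3 -c "
from h import *
snap('side','s2',(200,60,500,340),2.1)"
```

```text
t 3.175 u 0.0004 a 0.0011 tipz-rel 0.1994 rpy [-3.1399e+00 -9.0000e-04  2.1333e+00] F [-0.3  0.1  0.3] width 0.0007721565205375106
```

View pics/s2.png

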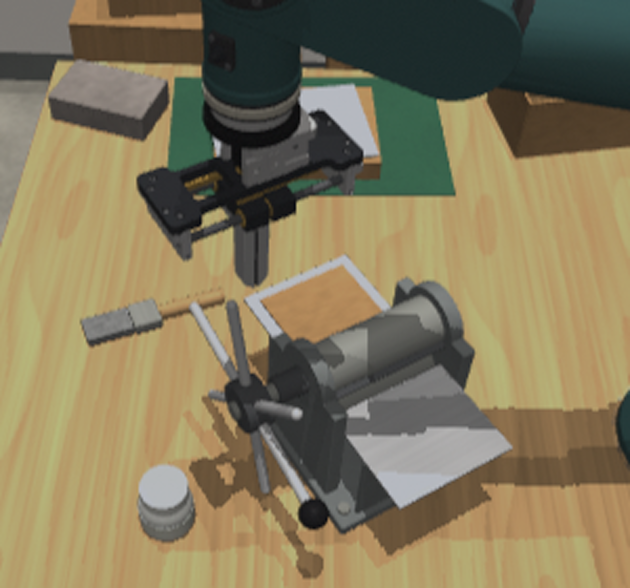

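The gripper is above the wheel with its long side along the axle, and the wedge is clear. Stroke 1 pushes the -17° spoke round to about -70°.

Call:
{"api": "apply_moves", "payload": {"moves": [[[0.1,0,1.0,0,1],[0.1,0,1.85,0,1],[-0.38,0,1.81,0,1],[-0.68,0,1.91,0,1],[-0.96,0,2.05,0,1],[-1.22,0,2.22,0,1],[-1.45,0,2.43,0,1],[-1.65,0,2.67,0,1],[-1.8,0,2.9,0,1],[-1.9,0,3.11,0,1]]]}}

```text
time: 4.47
tool_pos: [0.6102, 0.0117, 0.4181]
ee_rot: [-3.141, 0.0, 2.13]
wrist_force: [0.5, -0.2, 3.7]
width: 0.0004
finger_force: 1.4
```

```bash
python3 w.py; python3 -c "
from h import *
snap('side','s3',(220,100,480,340),2.5)"
```

```text
t 4.475 u -0.0961 a -0.0004 tipz-rel 0.0441 rpy [-3.1412e+00  3.0000e-04  2.1301e+00] F [ 0.5 -0.2  3.7] width 0.0003821901079053951
```

View pics/s3.png

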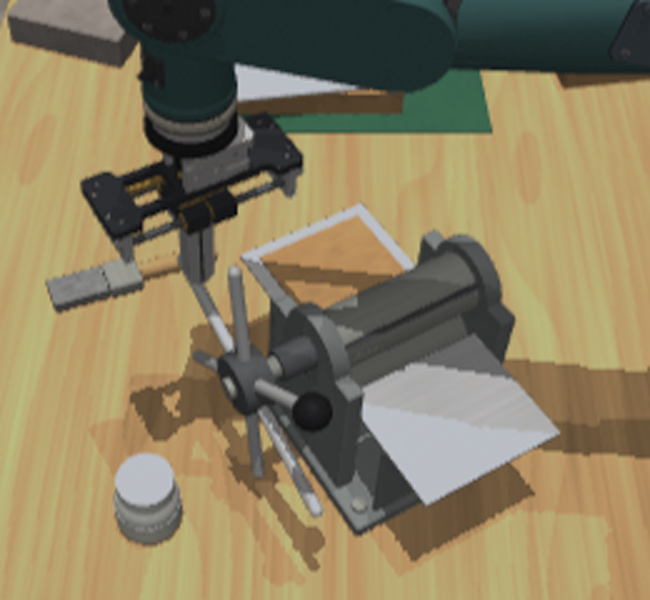

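The wheel has turned as planned, with the ball now at about crop (312,411) on the upper +y side.

Call:
{"api": "apply_moves", "payload": {"moves": [[[0,0,-1.2,0,1],[0,0,-2.5,0,1],[1.2,0,-2.5,0,1],[2.3,0,-2.5,0,1],[2.3,0,-2.5,0,1]]]}}

```text
time: 5.15
tool_pos: [0.5469, 0.1124, 0.5443]
ee_rot: [-3.141, -0.001, 2.136]
wrist_force: [0.5, -0.4, -0.7]
width: 0.0003
finger_force: 0.0
```

```bash
cat > ang.py <<'E'
from w import *
from scipy.optimize import minimize_scalar
def ang(d,px,lo,hi):
    X=lambda p:np.r_[C,.175]+.135*(np.r_[u,0]*np.sin(p)+np.array([0,0,np.cos(p)]))
    m=minimize_scalar(lambda p:np.sum((proj(d,X(p))-px)**2),bounds=(lo,hi),method="bounded"); return np.degrees(m.x),m.fun**.5
E
python3 -c "
from ang import *
d=snapshot('side'); print(ang(d,np.array([312,411])/2.5+[220,100],.2,1.7)); rep()"
```

```text
(np.float64(49.98466742549606), np.float64(0.03526624920295338))
t 5.2 u 0.0211 a -0.0005 tipz-rel 0.1696 rpy [-3.1400e+00 -2.0000e-04  2.1334e+00] F [ 0.  -0.3 -0.6] width 8.125536868612354e-05
```

Call:
{"api": "apply_moves", "payload": {"moves": [[[0,0,1.16,0,1],[-0.5,0,1.16,0,1],[-0.78,0,1.2,0,1],[-1.08,0,1.3,0,1],[-1.36,0,1.44,0,1],[-1.62,0,1.61,0,1],[-1.85,0,1.82,0,1],[-2.0,0,2.0,0,1],[-2.12,0,2.16,0,1],[-2.12,0,2.16,0,1]]]}}

```text
time: 6.45
tool_pos: [0.6051, 0.0192, 0.4348]
ee_rot: [-3.139, -0.001, 2.129]
wrist_force: [-0.4, -0.5, 1.3]
width: 0.0004
finger_force: 0.1
```

Call:
{"api": "apply_moves", "payload": {"moves": [[[0,0,-1,0,1],[-0.5,0,-2,0,1],[-1.5,0,-2.4,0,1],[-2,0,-2.4,0,1],[-2,0,-2.4,0,1]]]}}

```text
time: 7.08
tool_pos: [0.659, -0.0664, 0.5542]
ee_rot: [-3.139, -0.002, 2.128]
wrist_force: [-0.8, 0.9, -0.2]
width: 0.0007
finger_force: 0.0
```

```bash
python3 w.py; python3 -c "
from h import *
snap('side','s4',(220,100,480,340),2.5)"
```

```text
t 7.075 u -0.1882 a -0.0004 tipz-rel 0.1802 rpy [-3.1387e+00 -1.9000e-03  2.1279e+00] F [-0.8  0.9 -0.2] width 0.000677787001088798
```

View pics/s4.png

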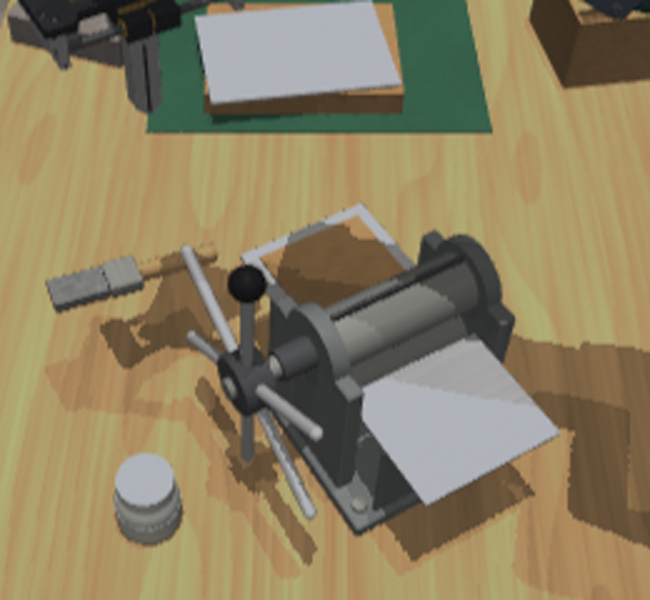

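The ball is at crop (246,284), apparently straight up. The gripper is clear, and the jar and brush haven't moved. I'll check the angle and hand in if it is within 4°.

```bash
python3 -c "
from ang import *
d=snapshot('side'); r=ang(d,np.array([246,284])/2.5+[220,100],-.8,.8); print(r)
if abs(r[0])<4 and r[1]<3: print(ticket.close_job())"
```

```text
(np.float64(-0.6018883389728832), np.float64(0.8603400527964551))
the job is handed in; nothing more can be done
None
```

The creaser is parked and the job handed in: the ball-knob spoke measured about 0.6° from straight up, after two gentle fingertip pushes, with the arm clear and the bottle, jar and brush never touched.

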